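# Find the rotor's heavy side and hold it down

### The arm

A 6-joint arm with a two-finger parallel gripper is mounted at the origin on a cart in front of the work surface, level with it; the furniture and walls round the work are solid. World frame = base frame: x ahead of the robot, y to its left, z up, the work surface at z = 0. Lengths are in mm, angles in rad, forces in N, time in s.
With the tool pointing down it reaches from about 275 to 750 mm from the base axis. Payload 10.2 kg.
Tool frame: the origin (TCP) lies between the finger pads, 19 mm behind the fingertips; this is the grasp point; z points along the fingers, y is the line along which they close (so a half turn about z gives the same grasp; the last joint's range is limited). The gripper opens to 85 mm and grips with 20 to 120 N. Pads are 22 mm wide; open, the fingers measure 114 mm over their backs; the gripper's body (76 mm by 85 mm) begins 54 mm behind the grasp point. The pads swing forward as they close: fully open they stand 13 mm farther back than shut.
Start: joints at [1.011, 0.313, 1.498, -0, 1.331, -0.223], TCP at [173.509, 495.506, 249.994] pointing down, gripper open.
Joint ranges: [-2.94, 2.94], [-0.97, 2.17], [0.19, 2.56], [-1.23, 4.37], [0.02, 3.11], [-2.88, 2.88]. Speed limits (rad/s): [2.39, 2.39, 3.01, 3.14, 3.14, 3.14].

### API

Orientations are given as a unit quaternion [w, x, y, z].
In Python, from rig import * gives the robot as it stands. The module is installed in compiled form; this text tells all that it offers.
- The arm moves only by the shell command python3 -m crank 'ROWS' [FORCE]. ROWS is JSON, a list that holds one entry, the list of rows, each a list of 7 numbers: the shift along the tool's x, y, z in units of 25 mm (1.0 is 25 mm), then the turn, a rotation vector about the tool's x, y, z in units of 8 degrees (1.0 is 8 degrees), then the finger opening in mm, from 0 to 85.4. A call has exactly 8 rows; each row shifts and turns the commanded pose from where the row before left it, along the tool's axes as they then stand; what a row does not reach is not made up. A row lasts 1/10 s, in which the tool goes at most 50 mm and 8.59 degrees, less where a joint would pass 70% of its speed; a pose out of reach is approached as far as the arm can. A call is refused whole if a number of a shift passes 1 or a number of a turn 1, either way. A call with a gripper value outside its range is refused whole. The fingers move at their own pace and stop on an object; FORCE is the grip in N (left out, the last holds). Time passes only in rows, so rows that do not move let the fingers close, or fill a call up. It gives the time, the measured TCP pose, the force, the opening and the grip force at its end, in the units of the state.
- sense(): the state, without advancing time (a new reading comes with each control period).
- capture(name): name is "scene" or "top" or "wrist"; returns the picture (420x560x3 uint8, blue, green, red); there is no depth.
- camera_model(name): a dict with "fx", "fy", "cx", "cy" (pixels), "world_from_camera" (4x4, takes a point from camera to world coordinates); the wrist camera has in their place "T_tool_cam" (4x4, takes a point from camera to tool coordinates, whose origin is the TCP and whose axes are the flange's). Camera axes: x right, y up, looking along -z (the intrinsics and any distortion apply to the point x, -y, -z); pixel columns grow to the right and rows downward; lengths in mm; the calibration is good to about 2 mm. A picture is of the moment at which its call begins: read the wrist's pose just before it. camera_model takes no time and is no camera call.
- finish_job(): hands the job in; it is judged then, once.
The state is a dict: "time_s": time; "joints": joint angles; "dq": joint speeds; "tau": joint torques, N m; "eef_pos": TCP position; "ee_rot": TCP orientation; "force": force on the tool from outside, world axes, zero at the start; "wrist_torque": the same for the moment, N m; "grip_width": opening from 0.0 (shut) to 1.0 (fully open); "grip_force": force on a finger pad.
Only numpy, scipy, OpenCV 4.12 (cv2) and the standard library are available. Lean on these libraries where they do the work, as an engineer would, in place of code of your own. Each camera call takes 0.05 s, during which the arm holds its last target. There are 200 camera calls.

### The job

The small blower rotor on the inclined bearing stand has a heavy side hidden inside it. Turn it by its hub with the fingers, well away from how you found it, and feel or watch which way it wants to roll to find where the heavy side is; then turn it so that the heavy side is straight down, at the lowest point of the sloping disc, and finish while still gripping the hub and holding it there. Do not disturb the tape roll, bottle and pliers beside it.

Things in the scene. Friction and masses are not known exactly. Their poses are not given: they have to be found in the camera images.
- stand: Fixed grey bearing stand: base plate 150 x 120 x 12 mm, post and bearing housing. Origin on the bench at the post's foot, z up, -x its front. The rotor's axis lies in its x-z plane, leans 40 degrees (0.70 rad) from vertical towards -x and passes through x -10, z 115 mm (the back of the disc). The lowest point of the sloping disc is towards -x, the highest towards +x.
- rotor: Rotor on the stand: aluminium disc 120 mm across, 12 mm thick, 12 equal dark dimples; in front of it a round dark knurled hub 36 mm across, reaching 12 to 53 mm from the disc's back (flange 50 mm across, 3 mm high at its foot), to be gripped along the axis at any angle. Origin on the axis at the disc's back; z out along the axis, up and forward; x through the orange mark.
- rotor_turn (a joint): Angle of the rotor: 0 with the orange mark at the highest point, growing counterclockwise looking at the hub; turns freely. Unseen inside is a slug of 0.3 to 0.52 kg, 42 mm off the axis, at an angle to the mark that differs every time. Friction about 0.04 N m, damping 0.035 N m s/rad, gravity torque up to 0.08 to 0.14 N m.
- hub (a point): Point on the axis in the hub, 36 mm from the disc's back: grip here. Let go, the rotor rolls heavy side downwards (up to 3 rad/s, at rest in 3 s), but friction stops it 15 to 35 degrees short of the bottom, equally far on whichever side it came from: the bottom is midway between the two stopping places. With the heavy side as near the top it stays put too.
- mark (a point): Orange paint mark on the front face of the disc, 7 mm wide, from 33 to 59 mm from the axis and over the rim; the point is 52 mm from the axis.
- tape_roll: Loose roll of amber tape, 60 mm across, 16 mm high, lying at the right of the stand; leave alone. Farther right a magnifier lamp's head hangs over the bench (about x 0.5 to 0.85, y -0.1 to -0.5 m in the world): keep the arm clear of it, passing on the robot's side. Origin at the centre of its underside.
- flux_bottle: Loose cream bottle with red cap and thin spout, 34 mm wide, 95 mm high, standing at the left of the stand; leave alone. Origin at the centre of its underside.
- needle_pliers: Loose red-handled pliers, 197 x 70 x 14 mm, lying left of the bottle; leave alone. Origin at the centre of its underside.
Things that resemble listed ones, but are neither listed nor needed, are in the scene too. Of the things that look like the stand, the largest one is meant.

How it is judged:
By the outcome, as a careful person would: the job done as asked, in the order asked, and still so for the second after the job is handed in, while the arm keeps its last pose, push and grip.
It also fails if it takes over 58 s, if anything falls off the work surface, if the arm or the gripper's body presses on something with over 40 N, if the wrist force passes 120 N, or if a joint passes its speed limit or range.

## Working session

There is one attempt and no reset: what is moved stays moved. The work goes in short steps, Python scripts to look and compute and a shell command to move; the robot and the scene stay as the last step left them, time stands still between calls to the robot, and variables do not carry over. Pictures are saved under pics/ and viewed, at most 10 in all, crops included, and the job is handed in when it is done.

```bash
mkdir -p pics; python3 - <<'E'
from rig import *
import cv2,numpy as np
s=sense();print({k:np.round(v,3).tolist() for k,v in s.items()})
for n in("scene","top"):
    cv2.imwrite(f"pics/{n}0.png",capture(n))
    m=camera_model(n);print(n,{k:np.round(v,3).tolist() for k,v in m.items()})
m=camera_model("wrist");print({k:np.round(v,3).tolist() for k,v in m.items()})
E
```

```text
{'time_s': 0.0, 'joints': [1.011, 0.313, 1.498, -0.0, 1.331, -0.223], 'dq': [-0.0, -0.0, 0.001, 0.001, 0.001, -0.001], 'tau': [-0.002, -41.226, -25.974, -0.0, 0.004, 0.0], 'eef_pos': [173.383, 495.287, 249.444], 'ee_rot': [-0.0, 0.168, 0.986, -0.001], 'force': [0.35, -0.227, 0.681], 'wrist_torque': [0.057, 0.004, 0.008], 'grip_force': 0.0, 'grip_width': 0.997}
scene {'fx': 427.951, 'fy': 427.951, 'cx': 279.579, 'cy': 205.096, 'world_from_camera': [[-0.862, 0.366, -0.35, 242.585], [-0.506, -0.642, 0.576, 764.897], [-0.015, 0.674, 0.739, 833.689], [0.0, 0.0, 0.0, 1.0]]}
top {'fx': 419.365, 'fy': 419.365, 'cx': 286.575, 'cy': 208.348, 'world_from_camera': [[-0.015, 0.98, -0.198, 367.594], [-1.0, -0.018, -0.015, 216.88], [-0.019, 0.197, 0.98, 1218.443], [0.0, 0.0, 0.0, 1.0]]}
{'fx': 312.142, 'fy': 312.142, 'cx': 285.238, 'cy': 206.785, 'T_tool_cam': [[-0.001, 0.947, 0.321, 83.022], [1.0, 0.0, 0.001, 1.082], [0.001, 0.321, -0.947, -124.863], [0.0, 0.0, 0.0, 1.0]]}
```

View pics/scene0.png

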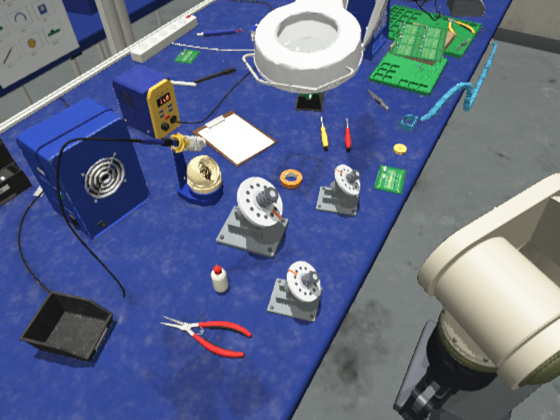

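View pics/top0.png

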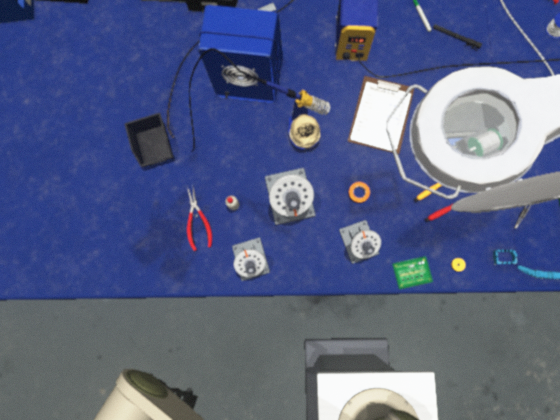

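The scene picture shows the large stand at about (255,210), the tape roll at (291,179), the bottle at (220,280) and the pliers at (210,335). In the top picture the stand is at (290,195), with its hub towards the robot. Next I zoom in.

```bash
cat > h.py <<'E'
from rig import *
import cv2,numpy as np
from scipy.spatial.transform import Rotation as R
from scipy.optimize import least_squares
def cam(n,s=None):
    m=camera_model(n)
    if n=="wrist":
        T=np.eye(4);q=s["ee_rot"];T[:3,:3]=R.from_quat([q[1],q[2],q[3],q[0]]).as_matrix();T[:3,3]=s["eef_pos"]
        m["world_from_camera"]=T@np.array(m["T_tool_cam"])
    return m
def proj(m,P):
    T=np.linalg.inv(np.array(m["world_from_camera"]));P=np.atleast_2d(P)
    c=P@T[:3,:3].T+T[:3,3]
    return np.c_[m["cx"]+m["fx"]*c[:,0]/-c[:,2],m["cy"]-m["fy"]*c[:,1]/-c[:,2]]
def stand(x,y,yaw):
    return R.from_euler('z',yaw).as_matrix(),np.array([x,y,0.])
def rotor(x,y,yaw,t=0):
    Rz,p=stand(x,y,yaw);a=np.radians(40)
    # rotor z = (-sin a,0,cos a); x at t=0 = highest = (cos a,0,sin a)
    Rr=np.array([[np.cos(a),0,-np.sin(a)],[0,1,0],[np.sin(a),0,np.cos(a)]])
    return Rz@Rr@R.from_euler('z',t).as_matrix(),p+Rz@np.array([-10,0,115.])
E
python3 - <<'E'
import cv2
a=cv2.imread("pics/top0.png")[155:235,250:390];b=cv2.imread("pics/scene0.png")[165:265,205:315]
a=cv2.resize(a,None,fx=5,fy=5,interpolation=cv2.INTER_CUBIC);cv2.imwrite("pics/topz.png",a)
b=cv2.resize(b,None,fx=6,fy=6,interpolation=cv2.INTER_CUBIC);cv2.imwrite("pics/scenez.png",b)
E
```

```text
(no output)
```

View pics/topz.png

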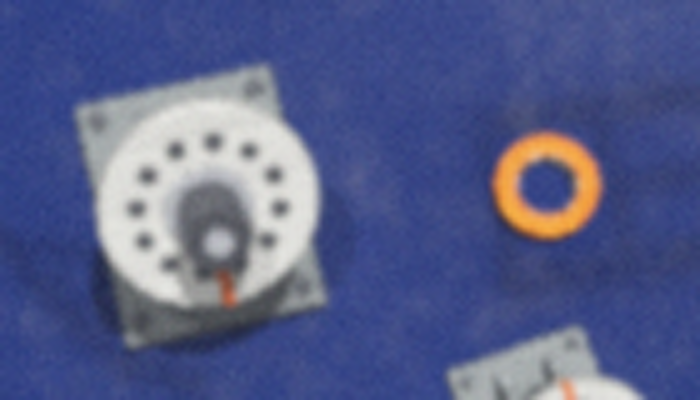

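View pics/scenez.png

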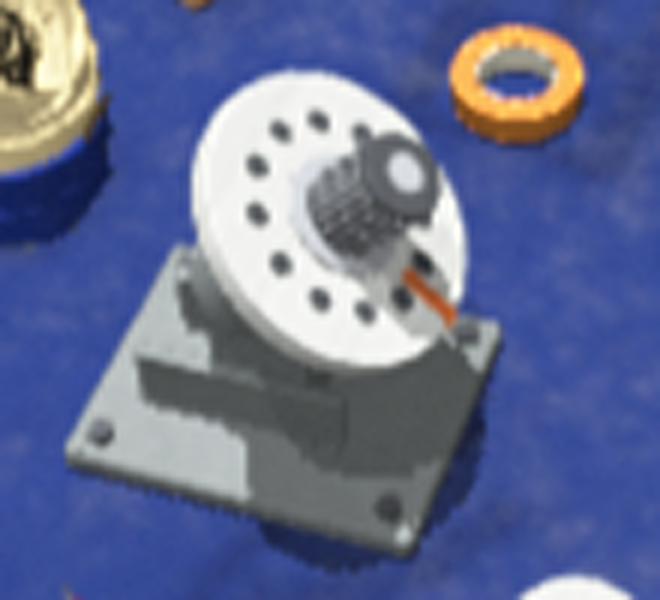

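The mark is near the low side. In the top crop it sits at (228,288), the hub cap is at (218,242), and the plate corners are (78,106), (270,66), (326,302) and (132,347). In the scene crop the hub cap is at (405,172) and the mark at (432,295). I fit the stand pose to these.

```bash
python3 - <<'E'
from h import *
f=lambda pts,k,o:(np.array(pts,float)+.5)/k-.5+np.array(o)
T=f([[78,106],[270,66],[326,302],[132,347],[218,242],[228,288]],5,[250,155])
S=f([[500,325],[68,460],[410,553],[405,172],[432,295]],6,[205,165])
mt,ms=cam("top"),cam("scene")
def model(p):
    x,y,yaw,t,dx=p
    Rz,o=stand(x,y,yaw);Rr,c=rotor(x,y,yaw,t)
    C=np.array([[75+dx,60,12],[75+dx,-60,12],[-75+dx,-60,12],[-75+dx,60,12]])@Rz.T+o
    hub=c+Rr@[0,0,53];mk=c+Rr@[46,0,12]
    return C,hub,mk
def res(p):
    C,h,m=model(p)
    # scene corners: right(500,325)= front-right?; resolved by projection
    return np.r_[(proj(mt,np.vstack([C,h,m]))-T).ravel(),(proj(ms,np.vstack([C[[2,0,3]],h,m]))-S)[[0,2,3,4]].ravel()*1.0,(proj(ms,C[[0]])-S[1]).ravel()]
for yaw in(0.2,-.2):
    r=least_squares(res,[440,190,yaw,3,0],loss='soft_l1');print(r.cost,r.x.round(3));print(r.fun.round(1))
p=r.x;Rr,c=rotor(*p[:3]);print("axis",Rr[:,2],"hub36",c+Rr@[0,0,36],"z20 pts",c)
E
```

```text
4.920049741066244 [637.962 224.495 -12.36  -47.127  11.856]
[-1.   0.2 -0.3 -0.5  0.2  0.4 -1.1  0.4  0.2  0.4 -1.1 -1.   1.  -0.2
  0.4 -1.3  0.3  0.5  0.1 -0.7 -1.  -1.4]
4.920049740978975 [6.37962e+02 2.24495e+02 2.06000e-01 3.13900e+00 1.18560e+01]
[-1.   0.2 -0.3 -0.5  0.2  0.4 -1.1  0.4  0.2  0.4 -1.1 -1.   1.  -0.2
  0.4 -1.3  0.3  0.5  0.1 -0.7 -1.  -1.4]
axis [-0.62920248 -0.13145398  0.76604444] hub36 [605.52208134 217.71766629 142.57759995] z20 pts [628.17337068 222.45000952 115.        ]
```

```bash
cat >> h.py <<'E'
P=[637.96,224.5,.206]
def pose(s):
    q=s["ee_rot"];return R.from_quat([q[1],q[2],q[3],q[0]]),np.array(s["eef_pos"])
def target(h):   # tool on axis, h from disc back, y along slope upward
    Rr,c=rotor(*P);z=-Rr[:,2];y=Rr[:,0]
    return R.from_matrix(np.c_[np.cross(y,z),y,z]),c+Rr[:,2]*h
def twist(N,Rt,pt,s=None):
    R0,p0=pose(s or sense())
    def run(u,tr=False):
        r,p,L=R0,p0,[]
        for _ in range(N):
            p=p+r.apply(u[:3]*25);r=r*R.from_rotvec(np.radians(8*u[3:]));L.append(p)
        return (r,p,L)
    def res(u):
        r,p,_=run(u);return np.r_[(p-pt)/25,np.degrees((r.inv()*Rt).as_rotvec())/8]
    u=least_squares(res,np.zeros(6)).x
    return u,np.array(run(u)[2])
E
python3 - <<'E'
from h import *
Rt,pt=target(146);print(pt)
u,L=twist(24,Rt,pt);print(u.round(3));print(L[3::4].round(0))
E
```

```text
[536.30865341 203.25850102 226.8424887 ]
[-0.794  0.089  0.124 -0.19  -0.107  0.294]
[[250. 473. 239.]
 [323. 439. 233.]
 [390. 394. 231.]
 [449. 339. 230.]
 [498. 274. 229.]
 [536. 203. 227.]]
```

```bash

python3 -m crank '[[[-0.79,0.09,0.12,-0.19,-0.11,0.29,85],[-0.79,0.09,0.12,-0.19,-0.11,0.29,85],[-0.79,0.09,0.12,-0.19,-0.11,0.29,85],[-0.79,0.09,0.12,-0.19,-0.11,0.29,85],[-0.79,0.09,0.12,-0.19,-0.11,0.29,85],[-0.79,0.09,0.12,-0.19,-0.11,0.29,85],[-0.79,0.09,0.12,-0.19,-0.11,0.29,85],[-0.79,0.09,0.12,-0.19,-0.11,0.29,85]]]' 60
python3 -m crank '[[[-0.79,0.09,0.12,-0.19,-0.11,0.29,85],[-0.79,0.09,0.12,-0.19,-0.11,0.29,85],[-0.79,0.09,0.12,-0.19,-0.11,0.29,85],[-0.79,0.09,0.12,-0.19,-0.11,0.29,85],[-0.79,0.09,0.12,-0.19,-0.11,0.29,85],[-0.79,0.09,0.12,-0.19,-0.11,0.29,85],[-0.79,0.09,0.12,-0.19,-0.11,0.29,85],[-0.79,0.09,0.12,-0.19,-0.11,0.29,85]]]'
python3 -m crank '[[[-0.79,0.09,0.12,-0.19,-0.11,0.29,85],[-0.79,0.09,0.12,-0.19,-0.11,0.29,85],[-0.79,0.09,0.12,-0.19,-0.11,0.29,85],[-0.79,0.09,0.12,-0.19,-0.11,0.29,85],[-0.79,0.09,0.12,-0.19,-0.11,0.29,85],[-0.79,0.09,0.12,-0.19,-0.11,0.29,85],[-0.79,0.09,0.12,-0.19,-0.11,0.29,85],[-0.79,0.09,0.12,-0.19,-0.11,0.29,85]]]'
python3 - <<'E'
from h import *
s=sense();print(s["joints"],s["time_s"],s["eef_pos"])
im=capture("wrist");cv2.imwrite("pics/w1.png",im)
Rt,pt=target(146);u,_=twist(1,Rt,pt,s);print("left (units)",u.round(2))
Rr,c=rotor(*P);m=cam("wrist",s)
print(proj(m,[c+Rr@[0,0,53],c+Rr@[0,0,12],c+Rr@[60,0,12],c+Rr@[-60,0,12],c+Rr@[0,60,12],c+Rr@[0,-60,12],c+Rr@[-46,0,12]]).round(0))
E
```

```text
time_s: 0.9
eef_pos: [323.6, 439.5, 234.4]
ee_rot: [0.078, 0.324, 0.938, 0.094]
force: [0.2, 0.1, -0.5]
grip_width: 0.994
grip_force: 0.0
time_s: 1.7
eef_pos: [449.0, 340.0, 232.8]
ee_rot: [0.153, 0.465, 0.852, 0.184]
force: [0.2, 0.4, 0.4]
grip_width: 0.996
grip_force: 0.0
time_s: 2.5
eef_pos: [536.3, 205.8, 232.4]
ee_rot: [0.221, 0.588, 0.731, 0.266]
force: [-0.0, -0.3, 0.2]
grip_width: 0.998
grip_force: 0.0
[ 0.14848371  0.17181604  1.88856553  0.09122442  0.37724562 -0.14030604] 2.5 [536.26230534 205.83845831 232.35469726]
left (units) [-0.1  -0.16  0.16  0.06  0.03  0.08]
[[278. 220.]
 [279. 203.]
 [346. 204.]
 [211. 203.]
 [279. 134.]
 [278. 263.]
 [227. 203.]]
```

View pics/w1.png

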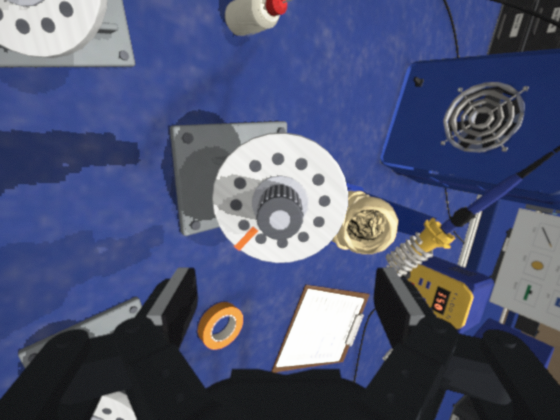

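The wrist picture shows the hub cap at (280,219), which matches the prediction to 2 px. The orange mark is at (246,239), so the rotor has already rolled from where the first pictures had it. I'll write an angle detector and check for motion.

```bash
cat >> h.py <<'E'
def angle(n="wrist",im=None,s=None):
    s=s or sense()
    if im is None: im=capture(n)
    m=cam(n,s);hsv=cv2.cvtColor(im,cv2.COLOR_BGR2HSV)
    mask=cv2.inRange(hsv,(0,130,90),(18,255,255))
    v,u=np.nonzero(mask)
    if len(u)==0:return None
    T=np.array(m["world_from_camera"]);d=np.c_[(u-m["cx"])/m["fx"],-(v-m["cy"])/m["fy"],-np.ones(len(u))]@T[:3,:3].T
    Rr,c=rotor(*P);n_=Rr[:,2];o=T[:3,3];t=((c+12*n_-o)@n_)/(d@n_)
    q=(o+d*t[:,None]-c)@Rr;r=np.hypot(q[:,0],q[:,1]);k=(r>33)&(r<59)
    if k.sum()==0:return None
    w=q[k].mean(0)
    return round(np.degrees(np.arctan2(w[1],w[0]))%360,1),int(k.sum()),round(np.hypot(w[0],w[1]),1)
E
python3 - <<'E'
from h import *
for f in("top0","scene0"):print(f,angle(f[:-1],cv2.imread(f"pics/{f}.png")))
print("w1",angle("wrist",cv2.imread("pics/w1.png")))
for i in range(3):print(sense()["time_s"],angle(),angle("top"),angle("scene"))
E
```

```text
top0 (np.float64(181.0), 4, np.float64(53.8))
scene0 (np.float64(175.7), 22, np.float64(45.5))
w1 (np.float64(229.9), 153, np.float64(46.4))
2.55 (np.float64(228.6), 157, np.float64(45.6)) (np.float64(228.4), 13, np.float64(44.7)) (np.float64(230.0), 6, np.float64(54.3))
2.7 (np.float64(228.7), 161, np.float64(45.6)) (np.float64(228.8), 11, np.float64(46.4)) (np.float64(230.0), 6, np.float64(54.3))
2.85 (np.float64(228.7), 157, np.float64(45.7)) (np.float64(229.1), 12, np.float64(46.0)) (np.float64(230.0), 6, np.float64(54.3))
```

```bash
python3 - <<'E'
from h import *
s=sense();Rt,pt=target(146);u,_=twist(1,Rt,pt,s);print("left (units)",u.round(2),s["time_s"])
E
python3 -m crank '[[[-0.1,-0.16,0.16,0.06,0.03,0.08,85],[0,0,0.62,0,0,0,85],[0,0,0.62,0,0,0,85],[0,0,0.62,0,0,0,85],[0,0,0.62,0,0,0,85],[0,0,0.62,0,0,0,85],[0,0,0.62,0,0,0,85],[0,0,0.62,0,0,0,85]]]'
python3 - <<'E'
from h import *
print(angle(),angle("top"),angle("scene"));s=sense();Rt,pt=target(37);u,_=twist(1,Rt,pt,s);print("left (units)",u.round(3),s["time_s"],s["force"])
E
```

```text
left (units) [-0.15 -0.17  0.17  0.05  0.02  0.1 ] 3.0
time_s: 3.8
eef_pos: [604.6, 218.3, 142.8]
ee_rot: [0.215, 0.592, 0.73, 0.265]
force: [-0.9, -1.1, -0.0]
grip_width: 0.996
grip_force: 0.0
(np.float64(228.5), 392, np.float64(46.8)) (np.float64(228.7), 12, np.float64(45.4)) (np.float64(230.0), 6, np.float64(54.3))
left (units) [-0.032  0.034  0.001 -0.022 -0.008  0.013] 3.95 [-1.47156757 -0.21157632  0.01619549]
```

```bash

python3 -m crank '[[[0,0,0,0,0,0,30],[0,0,0,0,0,0,30],[0,0,0,0,0,0,30],[0,0,0,0,0,0,30],[0,0,0,0,0,0,30],[0,0,0,0,0,0,30],[0,0,0,0,0,0,30],[0,0,0,0,0,0,30]]]' 40
python3 - <<'E'
from h import *
print(angle());s=sense();Rt,pt=target(37);u,_=twist(1,Rt,pt,s);print(u.round(3),s["wrist_torque"],s["joints"])
E
```

```text
time_s: 4.75
eef_pos: [604.1, 218.4, 144.4]
ee_rot: [0.215, 0.592, 0.73, 0.265]
force: [-5.9, -2.5, 4.9]
grip_width: 0.411
grip_force: 39.1
None
[-0.038 -0.009  0.051 -0.004 -0.008  0.017] [-0.20661073  0.48246329 -0.08633629] [ 0.15123459  0.43907926  1.78569085  0.16496813  0.22303184 -0.20533956]
```

```bash

python3 -m crank '[[[0,0,0,0,0,-0.5,30],[0,0,0,0,0,-1,30],[0,0,0,0,0,-1,30],[0,0,0,0,0,-1,30],[0,0,0,0,0,-1,30],[0,0,0,0,0,-1,30],[0,0,0,0,0,-1,30],[0,0,0,0,0,-1,30]]]'
python3 -m crank '[[[0,0,0,0,0,-1,30],[0,0,0,0,0,-1,30],[0,0,0,0,0,-1,30],[0,0,0,0,0,-1,30],[0,0,0,0,0,-1,30],[0,0,0,0,0,-1,30],[0,0,0,0,0,-0.5,30],[0,0,0,0,0,0,30]]]'
python3 - <<'E'
from h import *
s=sense();print(angle(),angle("top"),angle("scene"));Rt,pt=target(37);R0,_=pose(s);print(np.degrees((Rt.inv()*R0).as_rotvec()),R0.inv().apply(s["wrist_torque"]),s["joints"],s["force"])
E
```

```text
time_s: 5.6
eef_pos: [603.5, 217.7, 143.8]
ee_rot: [0.319, 0.145, 0.929, 0.121]
force: [-10.8, -9.3, 6.1]
grip_width: 0.411
grip_force: 39.5
time_s: 6.4
eef_pos: [603.7, 216.8, 143.8]
ee_rot: [0.339, -0.275, 0.899, -0.031]
force: [-12.8, -15.6, 7.6]
grip_width: 0.412
grip_force: 39.7
None (np.float64(340.3), 11, np.float64(45.6)) (np.float64(339.8), 16, np.float64(45.9))
[   0.12311992    0.14113231 -112.19895432] [1.76847801 2.01380609 0.061055  ] [ 0.14891431  0.4387068   1.78744064  0.16390945  0.22375102 -2.16198567] [-12.7702316  -15.62989416   7.59316861]
```

```bash
W='[[[0,0,0,0,0,0,85],[0,0,0,0,0,0,85],[0,0,0,0,0,0,85],[0,0,0,0,0,0,85],[0,0,0,0,0,0,85],[0,0,0,0,0,0,85],[0,0,0,0,0,0,85],[0,0,0,0,0,0,85]]]'
A='from h import *
print(sense()["time_s"],angle(),angle("top"),angle("scene"))'
python3 -m crank '[[[0,0,0,0,0,0,85],[0,0,0,0,0,0,85],[0,0,0,0,0,0,85],[0,0,0,0,0,0,85],[0,0,0,0,0,0,85],[0,0,0,0,0,0,85],[0,0,0,0,0,0,85],[0,0,0,0,0,0,85]]]'|grep -E "grip|force"; python3 -c "$A"
python3 -m crank '[[[0,0,0,0,0,0,85],[0,0,0,0,0,0,85],[0,0,0,0,0,0,85],[0,0,0,0,0,0,85],[0,0,0,0,0,0,85],[0,0,0,0,0,0,85],[0,0,0,0,0,0,85],[0,0,0,0,0,0,85]]]'|grep -E "grip_w"; python3 -c "$A"
python3 -m crank '[[[0,0,0,0,0,0,85],[0,0,0,0,0,0,85],[0,0,0,0,0,0,85],[0,0,0,0,0,0,85],[0,0,0,0,0,0,85],[0,0,0,0,0,0,85],[0,0,0,0,0,0,85],[0,0,0,0,0,0,85]]]'|grep -E "grip_w"; python3 -c "$A"
python3 -m crank '[[[0,0,0,0,0,0,85],[0,0,0,0,0,0,85],[0,0,0,0,0,0,85],[0,0,0,0,0,0,85],[0,0,0,0,0,0,85],[0,0,0,0,0,0,85],[0,0,0,0,0,0,85],[0,0,0,0,0,0,85]]]'|grep -E "grip_w"; python3 -c "$A"
```

```text
force: [-0.6, 0.6, 0.4]
grip_width: 0.994
grip_force: 0.0
7.35 (np.float64(280.4), 540, np.float64(46.1)) (np.float64(277.6), 4, np.float64(56.0)) (np.float64(277.4), 14, np.float64(48.7))
grip_width: 0.997
8.3 (np.float64(271.4), 563, np.float64(46.1)) None (np.float64(270.7), 8, np.float64(52.9))
grip_width: 0.996
9.25 (np.float64(271.1), 564, np.float64(46.2)) None (np.float64(270.4), 9, np.float64(53.5))
grip_width: 0.994
10.2 (np.float64(271.1), 564, np.float64(46.2)) None (np.float64(270.4), 9, np.float64(53.5))
```

The stops are 228.5° from the first roll and 271.1° from the second. I repeat the first side with a matching, larger turn to confirm.

```bash

A='from h import *
print(sense()["time_s"],angle(),angle("top"),angle("scene"))'
python3 -m crank '[[[0,0,0,0,0,0,30],[0,0,0,0,0,0,30],[0,0,0,0,0,0,30],[0,0,0,0,0,0,30],[0,0,0,0,0,0,30],[0,0,0,0,0,0,30],[0,0,0,0,0,0,30],[0,0,0,0,0,0,30]]]' 40|grep -E "grip|force"; python3 -c "$A"
python3 -m crank '[[[0,0,0,0,0,0.5,30],[0,0,0,0,0,1,30],[0,0,0,0,0,1,30],[0,0,0,0,0,1,30],[0,0,0,0,0,1,30],[0,0,0,0,0,1,30],[0,0,0,0,0,1,30],[0,0,0,0,0,1,30]]]'|grep -E "grip|force"
python3 -m crank '[[[0,0,0,0,0,1,30],[0,0,0,0,0,1,30],[0,0,0,0,0,1,30],[0,0,0,0,0,1,30],[0,0,0,0,0,1,30],[0,0,0,0,0,1,30],[0,0,0,0,0,0.5,30],[0,0,0,0,0,0,30]]]'|grep -E "grip|force";python3 -c "$A"
python3 -m crank '[[[0,0,0,0,0,0,85],[0,0,0,0,0,0,85],[0,0,0,0,0,0,85],[0,0,0,0,0,0,85],[0,0,0,0,0,0,85],[0,0,0,0,0,0,85],[0,0,0,0,0,0,85],[0,0,0,0,0,0,85]]]'|grep -E "grip|force"; python3 -c "$A"
python3 -m crank '[[[0,0,0,0,0,0,85],[0,0,0,0,0,0,85],[0,0,0,0,0,0,85],[0,0,0,0,0,0,85],[0,0,0,0,0,0,85],[0,0,0,0,0,0,85],[0,0,0,0,0,0,85],[0,0,0,0,0,0,85]]]'|grep -E "grip_w"; python3 -c "$A"
python3 -m crank '[[[0,0,0,0,0,0,85],[0,0,0,0,0,0,85],[0,0,0,0,0,0,85],[0,0,0,0,0,0,85],[0,0,0,0,0,0,85],[0,0,0,0,0,0,85],[0,0,0,0,0,0,85],[0,0,0,0,0,0,85]]]'|grep -E "grip_w"; python3 -c "$A"
```

```text
force: [-3.7, -8.6, 4.8]
grip_width: 0.414
grip_force: 39.2
11.15 (np.float64(271.4), 556, np.float64(46.2)) (np.float64(269.0), 11, np.float64(46.7)) None
force: [-4.6, -11.1, 5.3]
grip_width: 0.411
grip_force: 39.3
force: [-7.3, -12.1, 5.4]
grip_width: 0.41
grip_force: 39.4
12.9 (np.float64(156.7), 578, np.float64(46.1)) (np.float64(159.1), 1, np.float64(47.5)) (np.float64(157.5), 23, np.float64(44.9))
force: [0.4, -0.3, 0.5]
grip_width: 0.99
grip_force: 0.0
13.85 (np.float64(219.4), 434, np.float64(45.8)) (np.float64(220.2), 13, np.float64(46.6)) (np.float64(222.0), 10, np.float64(51.3))
grip_width: 0.994
14.8 (np.float64(228.1), 380, np.float64(46.8)) (np.float64(229.0), 13, np.float64(45.2)) (np.float64(230.0), 6, np.float64(54.3))
grip_width: 0.995
15.75 (np.float64(228.6), 376, np.float64(47.0)) (np.float64(228.4), 13, np.float64(44.7)) (np.float64(230.0), 6, np.float64(54.3))
```

The first side stops at 228.5° again and the other at 271.1°, so the heavy side is at the bottom with the mark at 249.8°. I grip and turn +21.3°, which is −2.66 units about tool z.

```bash

A='from h import *
s=sense();Rt,pt=target(37);R0,_=pose(s);print(s["time_s"],angle(),angle("top"),angle("scene"),(Rt.inv()*R0).as_rotvec(True).round(1))'
python3 -c "$A"
python3 -m crank '[[[0,0,0,0,0,0,30],[0,0,0,0,0,0,30],[0,0,0,0,0,0,30],[0,0,0,0,0,0,30],[0,0,0,0,0,0,30],[0,0,0,0,0,0,30],[0,0,0,0,0,0,30],[0,0,0,0,0,0,30]]]' 50|grep -E "grip|force"; python3 -c "$A"
python3 -m crank '[[[0,0,0,0,0,-0.66,30],[0,0,0,0,0,-0.8,30],[0,0,0,0,0,-0.7,30],[0,0,0,0,0,-0.5,30],[0,0,0,0,0,0,30],[0,0,0,0,0,0,30],[0,0,0,0,0,0,30],[0,0,0,0,0,0,30]]]'|grep -E "grip|force"; python3 -c "$A
cv2.imwrite('pics/end_s.png',cv2.resize(capture('scene')[140:280,170:340],None,fx=4,fy=4))"
```

```text
15.9 (np.float64(228.6), 375, np.float64(47.0)) (np.float64(228.4), 13, np.float64(44.7)) (np.float64(230.0), 6, np.float64(54.3)) [ 0.1  0.1 -0.1]
force: [-4.7, -1.4, 5.2]
grip_width: 0.406
grip_force: 49.4
16.85 None (np.float64(228.4), 12, np.float64(45.5)) None [ 0.   0.1 -0.1]
force: [-7.5, -3.8, 5.2]
grip_width: 0.407
grip_force: 49.7
17.8 None (np.float64(250.9), 10, np.float64(45.9)) None [  0.1   0.1 -21.4]
```

View pics/end_s.png

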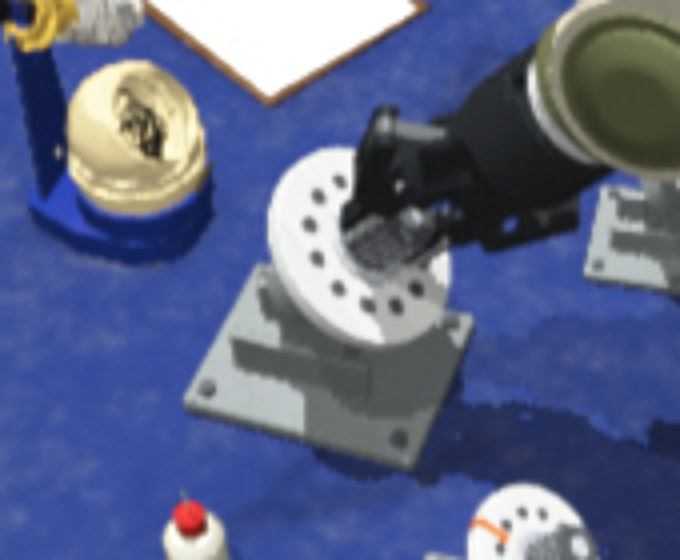

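The final view shows the fingers gripping the hub at about (390,230), with the rotor turned 21.4° so the mark reads about 250°. The bottle is still standing at (190,530), so I hand in.

```bash
python3 -c "
from rig import *
print(finish_job())"
```

```text
the job is handed in; nothing more can be done
None
```

The job is handed in at about 18 s: the rotor came to rest with the mark at 228.5° and 271.1°, so I turned it to the midpoint, about 250°, to put the heavy side at the lowest point, and the gripper is still holding the hub there; the tape roll, bottle and pliers were not touched.

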